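Sort vials and stopper into the UV steriliser and hold its guarded lever

TASK

Gently put the two small glass vials into the larger compartment of the UV steriliser's carriage (the one nearer the robot) and the rubber stopper into the smaller one, leaving the other bottles, jar and beaker where they stand. Once all three are in and let go, flip the safety catch on the console fully over, and only then pull the lever towards the robot all the way to its stop. Finish while still holding the lever there against its spring: do not let go of it.

Things in the scene. Friction and masses are not known exactly. Their poses are not given: they have to be found in the camera images.
- steriliser: bench UV steriliser, bolted down: a 290 (x) by 330 (y) mm base plate that carries, on its +y side, an open-topped white tank (262 by 141 mm, rim 120 mm above the table) and, on its -y side, a white lever console (165 by 90 mm, top 100 mm above the table, centred 62 mm to -x and 170 mm to -y of the origin). Origin on the table under the centre of the tank; +x points away from the robot, z up.
- vial_bin (a point): centre of the floor of the larger compartment (136 by 121 mm inside, the one nearer the robot), for the vials. Axes as the steriliser's. Both compartments are parts of one aluminium carriage in the tank, floor 75 mm above the table at the start, walls 45 mm high and 3 mm thick. Pulling the lever sinks the carriage by up to 32 mm.
- stopper_bin (a point): centre of the floor of the smaller compartment (103 by 121 mm inside, the one farther from the robot), for the stopper. Axes as the steriliser's.
- vial1_center (a point): centre (half-way up) of an empty glass vial, a straight round body 28 mm in diameter and 44 mm high under a black cap 24 mm in diameter; 58 mm tall in all, about 35 g, standing on the table, z up its axis.
- vial2_center (a point): the same for a second, identical vial.
- stopper_center (a point): centre (half-way up) of a pale grey rubber stopper, a slightly tapered plug 34 mm tall, 33 mm in diameter at the bottom and 29 mm at the top, about 30 g, standing on its wide end.
- catch (a joint): angle of the safety catch (rad): 0 to 0.1 at the start = closed (its dark steel tab leans to the steriliser's +y side, towards the tank), 1.2 = flipped fully over (tab leans to -y). Friction holds it where it is left; pushing the tab takes about 2 N. While closed, a bar on its shaft lies across in front of one lever arm and blocks the lever.
- catch_pivot (a point): point on the catch's turning axis under its tab, 118 mm above the table on the front of the console; the axis runs along the steriliser's x, so the tab swings in its y-z plane, leaning 0.6 rad to +y at joint 0 and 0.6 rad to -y at 1.2. Axes as the steriliser's.
- catch_tab (a point): point on the middle of the tab, 45 mm from the pivot. The tab is a dark steel plate 26 mm wide (along the steriliser's x), 8 mm thick, its end 55 mm from the pivot. Beside it (along y) nothing stands higher than 120 mm; the lever at rest is 140 mm behind it.
- lever (a joint): angle of the lever (rad): 0 = at rest, leaning 0.35 rad away from the robot; 0.8 = pulled fully towards the robot, against its stop. A spring returns it; holding it at the stop takes about 6 N at the crossbar.
- lever_hinge (a point): middle of the lever's turning axis, 80 mm above the table; the axis runs along the steriliser's y and the lever swings towards -x. Axes as the steriliser's.
- lever_grip (a point): centre of the lever's crossbar, 160 mm from the hinge. The lever is a steel bail: two 12 mm round arms 110 mm apart, joined at the top by a level round crossbar 18 mm in diameter along the steriliser's y (about 95 mm of it is free between the arms). At rest the crossbar is about 230 mm above the table.
- amber_bottle: bystander: capped amber bottle, 42 mm in diameter, 76 mm tall; origin under its centre.
- beaker: bystander: clear open beaker, 52 mm across, 62 mm tall; origin under its centre.
- jar: bystander: white jar with a label, 52 mm in diameter, 50 mm tall; origin under its centre.
Things that resemble listed ones, but are neither listed nor needed, are in the scene too. What is shaped like the part that bears vial2_center but purple or yellow is not meant.

How it is judged:
By the outcome, as a careful person would: the job done as asked, in the order asked, and still so for the second after the job is handed in, while the arm keeps its last pose, push and grip.
It also fails if it takes over 72 s, if anything falls off the work surface, if the arm or the gripper's body presses on something with over 40 N, if the wrist force passes 120 N, or if a joint passes its speed limit or range.

ROBOT

A 6-joint arm with a two-finger parallel gripper is mounted at the origin on the work surface. World frame = base frame: x ahead of the robot, y to its left, z up, the work surface at z = 0. Lengths are in m, angles in rad, forces in N, time in s.
With the tool pointing down it reaches from about 0.425 to 0.95 m from the base axis. Payload 3.5 kg.
Tool frame: the origin (TCP) lies at the very end of the fingers, on their centre line; the grasp point (between the pads) lies 19 mm behind it (ctrl.grip_point_offset is the distance from the TCP to the grasp point, in m); z points along the fingers, y is the line along which they close (so a half turn about z gives the same grasp; the last joint's range is limited). The gripper opens to 85 mm and grips with 20 to 120 N. Pads are 22 mm wide; open, the fingers measure 114 mm over their backs; the gripper's body (76 mm by 85 mm) begins 54 mm behind the grasp point. The pads swing forward as they close: fully open they stand 13 mm farther back than shut.
Start: joints at [-1.381, 0.286, 1.577, -0, 1.279, -0.15], TCP at [0.225, -0.636, 0.231] pointing down, gripper open.
Joint ranges: [-2.77, 2.77], [-0.9, 2.22], [0.21, 2.48], [-1.53, 4.67], [0.24, 2.81], [-2.84, 2.84]. Speed limits (rad/s): [2.79, 2.79, 3.14, 3.14, 3.14, 3.14].

INTERFACE

Orientations are given as a unit quaternion [x, y, z, w].
In Python, from plant import ctrl gives the robot as it stands. The module is installed in compiled form; this text tells all that it offers.
- The arm moves only by the shell command python3 -m pendant 'ROWS' [OPENING] [FORCE]. ROWS is JSON, a list of rows, each an object of numbers: "dx", "dy", "dz": the shift along the tool's x, y, z in cm; "twist": the turn about the tool's z in degrees. A call has 1 to 10 rows; each row is the pose to reach, as a shift and turn from the pose commanded when the call began, along the tool's axes at that moment; what a row does not reach only later rows make up. A row lasts 1/8 s, in which the tool goes at most 62.5 mm and 10.7 degrees, less where a joint would pass 70% of its speed; a pose out of reach is approached as far as the arm can. A call with a gripper value outside its range is refused whole. OPENING is the opening in per cent of the stroke, from 0 (shut) to 100 (fully open), set as the call begins (- or left out, the last holds). The fingers move at their own pace and stop on an object; FORCE is the grip in N (left out, the last holds). Time passes only in rows, so rows that repeat a pose let the fingers close. It gives the time, the measured TCP pose, the force, the opening and the grip force at its end, in the units of the state.
- ctrl.get_state(): the state, without advancing time (a new reading comes with each control period).
- ctrl.read_camera(name): name is "side" or "top" or "wrist"; returns a dict with "img" (400x640x3 uint8, red, green, blue), "depth" (400x640 float32, m along the optical axis (not along the pixel's ray), 0 where there is no reading), "camera_matrix" (3x3 intrinsics, pixels), "xyz" and "rotation" of the camera in the world; the wrist camera has in their place "tool_from_camera" (4x4, takes a point from camera to tool coordinates, whose origin is the TCP and whose axes are the flange's). Camera axes: x right, y up, looking along -z (the intrinsics and any distortion apply to the point x, -y, -z); pixel columns grow to the right and rows downward; lengths in m; the calibration is good to about 2 mm. A picture is of the moment at which its call begins: read the wrist's pose just before it.
- ctrl.sign_off(): hands the job in; it is judged then, once.
The state is a dict: "time": time; "qpos": joint angles; "dq": joint speeds; "joint_efforts": joint torques, N m; "eef_pos": TCP position; "tcp_rot": TCP orientation; "contact_force": force on the tool from outside, world axes, zero at the start; "wrist_torque": the same for the moment, N m; "opening": opening from 0.0 (shut) to 1.0 (fully open); "finger_force": force on a finger pad.
Only numpy, scipy, OpenCV 4.12 (cv2) and the standard library are available. Lean on these libraries where they do the work, as an engineer would, in place of code of your own. Each camera call takes 0.05 s, during which the arm holds its last target. There are 200 camera calls.

## Working session

There is one attempt and no reset: what is moved stays moved. The work goes in short steps, Python scripts to look and compute and a shell command to move; the robot and the scene stay as the last step left them, time stands still between calls to the robot, and variables do not carry over. Pictures are saved under pics/ and viewed, at most 10 in all, crops included, and the job is handed in when it is done.

```bash
mkdir -p pics; cat > h.py <<'E'
import numpy as np, cv2
from scipy.spatial.transform import Rotation as R
from plant import ctrl
def snap(n):
    s=ctrl.get_state(); c=ctrl.read_camera(n)
    if n=='wrist':
        T=np.eye(4);T[:3,:3]=R.from_quat(s['tcp_rot']).as_matrix();T[:3,3]=s['eef_pos'];M=T@np.array(c['tool_from_camera'])
        c['rotation']=M[:3,:3];c['xyz']=M[:3,3]
    r=np.array(c['rotation'])
    c['R']=r if r.shape==(3,3) else R.from_quat(r).as_matrix()
    return c
def px(c,u,v,z=None):
    K=np.array(c['camera_matrix']);d=np.array([(u-K[0,2])/K[0,0],-(v-K[1,2])/K[1,1],-1.])
    D=c['R']@d;o=np.array(c['xyz'])
    if z is None:
        return o+D*c['depth'][int(v),int(u)]
    return o+D*(z-o[2])/D[2]
def cloud(c):
    K=np.array(c['camera_matrix']);v,u=np.mgrid[:400,:640]
    d=np.stack([(u-K[0,2])/K[0,0],-(v-K[1,2])/K[1,1],-np.ones(u.shape)],-1)*c['depth'][...,None]
    return d@c['R'].T+np.array(c['xyz'])
E
python3 - <<'E'
from h import *
import pickle
for n in ('top','side'):
    c=snap(n);pickle.dump(c,open(n+'.pkl','wb'));print(n,c['xyz'],c['R'].round(2).tolist(),[k for k in c],np.array(c['camera_matrix'])[0,0])
    cv2.imwrite(f'pics/{n}0.png',cv2.resize(c['img'][:,:,::-1],(800,500)))
s=ctrl.get_state();print(s)
E
```

```text
top [0.32778866 0.05597505 1.17430683] [[-0.01, 0.98, -0.18], [-1.0, -0.01, -0.01], [-0.02, 0.18, 0.98]] ['img', 'depth', 'camera_matrix', 'xyz', 'rotation', 'R'] 400.1051530379021
side [0.02680608 0.85522237 0.73211811] [[-0.85, 0.28, -0.45], [-0.53, -0.44, 0.73], [0.0, 0.86, 0.52]] ['img', 'depth', 'camera_matrix', 'xyz', 'rotation', 'R'] 474.70616164227516
{'time': 0.1, 'qpos': array([-1.38097803e+00,  2.87122073e-01,  1.57803791e+00, -1.96537462e-05,
        1.27856308e+00, -1.49957103e-01]), 'dq': array([-0.0014797 , -0.00215225, -0.0005316 ,  0.00097357, -0.00124911,
       -0.00038229]), 'joint_efforts': array([ 6.10283914e-04, -4.07296836e+01, -2.93699080e+01, -1.51623717e-04,
        3.42122286e-03,  3.47793666e-06]), 'eef_pos': array([ 0.22489933, -0.63580778,  0.23005152]), 'tcp_rot': array([ 9.85602721e-01,  1.69074369e-01, -3.06341237e-05, -1.06480630e-03]), 'contact_force': array([0.24022358, 0.55496937, 0.38099408]), 'wrist_torque': array([-0.01263905, -0.01133235, -0.03501374]), 'finger_force': 0.0, 'opening': 1.0003829924050667}
```

View pics/top0.png

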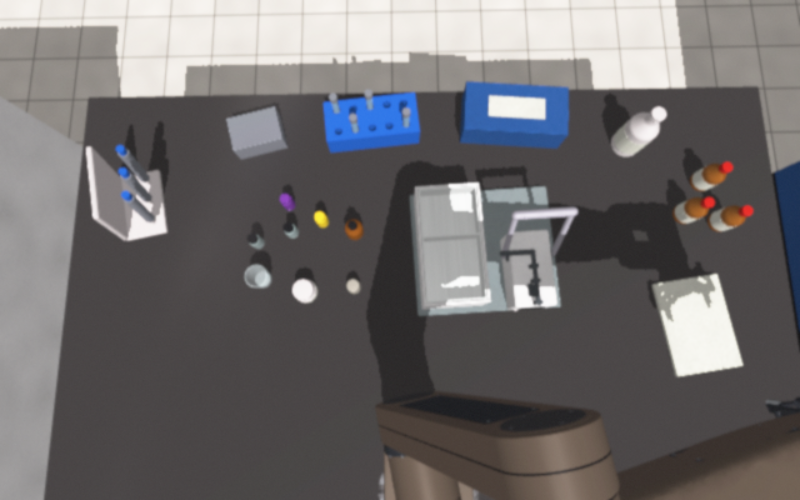

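View pics/side0.png

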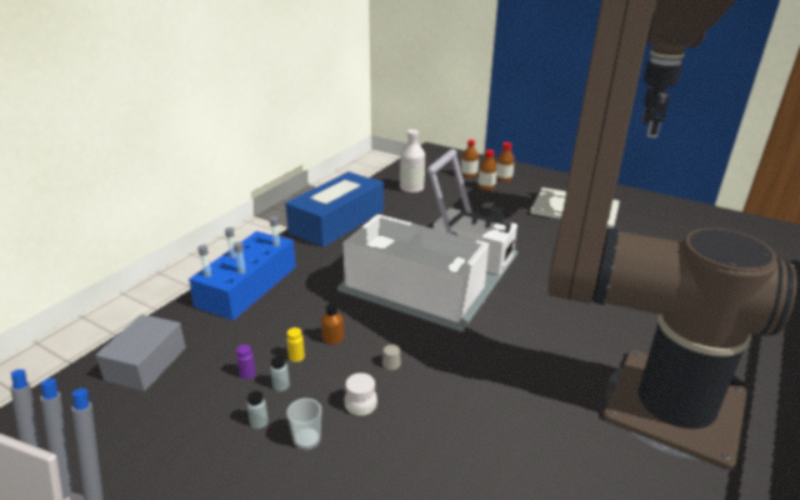

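The top picture shows the two clear vials at about (257,241) and (291,229), the stopper at (353,286), the amber bottle at (354,229), the beaker at (257,276) and the jar at (305,291). The tank's rim spans (413–488, 185–312), the crossbar is near (545,213), and the catch is near (535,285). The side view agrees.

```bash
python3 - <<'E'
from h import *
import pickle
c=pickle.load(open('top.pkl','rb'));P=cloud(c);s=pickle.load(open('side.pkl','rb'));Q=cloud(s)
for nm,(u,v),z in [('v1',(257,241),.04),('v2',(291,229),.04),('st',(353,286),.025),('amber',(354,229),.05),('beak',(257,276),.04),('jar',(305,291),.04),('purp',(287,202),.04),('yel',(321,219),.04)]:
    p=px(c,u*.8,v*.8,z)
    out=[]
    for X in (P,Q):
        m=(np.hypot(X[...,0]-p[0],X[...,1]-p[1])<.04)&(X[...,2]>.012)&(X[...,2]<.12)
        pts=X[m]
        if len(pts): 
            t=pts[pts[:,2]>np.percentile(pts[:,2],60)]
            out.append((len(pts),((pts.max(0)+pts.min(0))/2).round(3),t.mean(0).round(3),pts[:,2].max().round(3)))
    print(nm,p.round(3),out)
# steriliser
for nm,X in(('top',P),('side',Q)):
  box=(X[...,0]>.2)&(X[...,0]<.9)&(X[...,1]<.15)&(X[...,1]>-.45)
  m=box&(abs(X[...,2]-.12)<.006)
  pts=X[m]
  print(nm,len(pts),cv2.minAreaRect(pts[:,:2].astype(np.float32)))
  m=box&(X[...,2]>.2)&(X[...,2]<.26);pts=X[m]
  print('bar',len(pts),pts[:,:].min(0),pts.max(0),pts.mean(0))
for uv in [(413,185),(480,183),(488,302),(420,307),(413,315),(560,305),(547,187)]:
  z=.12 if uv in [(413,185),(480,183),(488,302),(420,307)] else .0
  print(uv,px(c,uv[0]*.8,uv[1]*.8,z).round(3))
cv2.imwrite('pics/crop1.png',cv2.resize(c['img'][120:270,310:470,::-1],(800,600),interpolation=cv2.INTER_CUBIC)[:, :750])
E
```

```text
v1 [0.559 0.386 0.04 ] [(108, array([0.56 , 0.393, 0.038]), array([0.561, 0.393, 0.059]), np.float64(0.063)), (332, array([0.559, 0.395, 0.036]), array([0.558, 0.396, 0.055]), np.float64(0.06))]
v2 [0.586 0.307 0.04 ] [(100, array([0.585, 0.311, 0.039]), array([0.584, 0.312, 0.059]), np.float64(0.063)), (285, array([0.584, 0.313, 0.036]), array([0.582, 0.314, 0.055]), np.float64(0.06))]
st [0.453 0.163 0.025] [(96, array([0.452, 0.164, 0.027]), array([0.453, 0.165, 0.036]), np.float64(0.039)), (187, array([0.451, 0.165, 0.024]), array([0.452, 0.165, 0.034]), np.float64(0.036))]
amber [0.582 0.159 0.05 ] [(187, array([0.585, 0.162, 0.048]), array([0.583, 0.161, 0.068]), np.float64(0.081)), (407, array([0.583, 0.166, 0.046]), array([0.581, 0.167, 0.062]), np.float64(0.079))]
beak [0.477 0.382 0.04 ] [(218, array([0.475, 0.38 , 0.04 ]), array([0.476, 0.382, 0.061]), np.float64(0.067)), (833, array([0.473, 0.381, 0.038]), array([0.473, 0.38 , 0.057]), np.float64(0.064))]
jar [0.441 0.271 0.04 ] [(282, array([0.443, 0.274, 0.034]), array([0.444, 0.276, 0.052]), np.float64(0.057)), (640, a
[... 465 characters left out ...]
))]
top 1405 ((0.5855165123939514, -0.009984344244003296), (0.5918968915939331, 0.2937173545360565), 46.876220703125)
bar 584 [ 0.20428974 -0.2862221   0.20005759] [0.57801537 0.10200372 0.25994237] [ 0.48614117 -0.1608999   0.2344676 ]
side 1310 ((0.647323489189148, -0.09048162400722504), (0.5577713251113892, 0.3183092176914215), 14.705157279968262)
bar 452 [ 0.20006763 -0.28541841  0.20020515] [0.57208865 0.10430248 0.25981578] [ 0.4084666  -0.0804972   0.23051196]
(413, 185) [0.663 0.024 0.12 ]
(480, 183) [ 0.666 -0.123  0.12 ]
(488, 302) [ 0.406 -0.129  0.12 ]
(420, 307) [0.397 0.014 0.12 ]
(413, 315) [0.386 0.025 0.   ]
(560, 305) [ 0.406 -0.317  0.   ]
(547, 187) [ 0.692 -0.306  0.   ]
```

View pics/crop1.png

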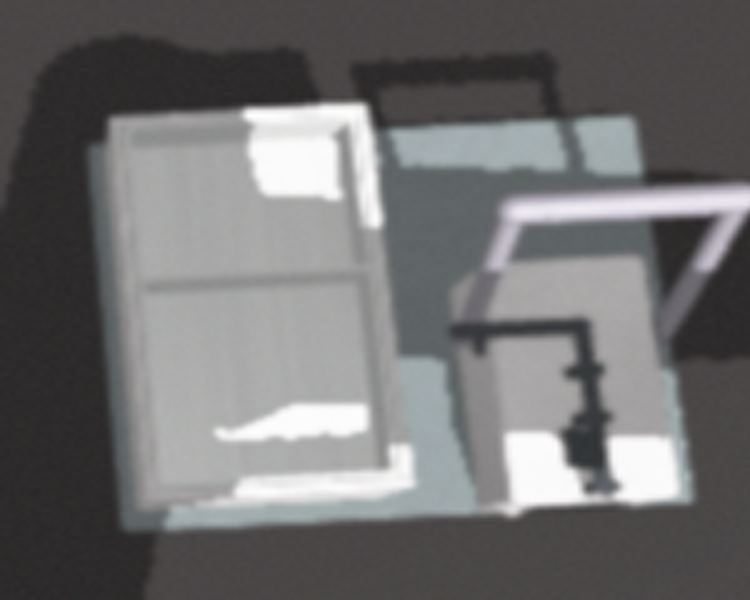

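The enlarged crop shows the rim's outer corners at crop pixels (108,115), (365,104), (413,487) and (132,510). The base plate's corners are at (88,147), (123,530), (693,500) and (635,117), and the crossbar runs from (505,210) to beyond the right edge. The catch tab is near (580,450) and leans towards the tank.

```bash
python3 - <<'E'
from h import *
import pickle
c=pickle.load(open('top.pkl','rb'));P=cloud(c);s=pickle.load(open('side.pkl','rb'));Q=cloud(s)
f=lambda u,v,z:px(c,310+u/5,120+v/4,z)[:2]
for L,z in (([(108,115),(365,104),(413,487),(132,510)],.12),([(88,147),(635,117),(693,500),(123,530)],.008)):
  A=np.array([f(u,v,z) for u,v in L]);print(A.round(3).tolist(),A.mean(0),cv2.minAreaRect(A.astype(np.float32)), 'yaw x-dir',[np.degrees(np.arctan2(*(a-b)[::-1])) for a,b in((A[0],A[3]),(A[1],A[2]))],'y',[np.degrees(np.arctan2(*(a-b)[::-1]))-90 for a,b in((A[0],A[1]),(A[3],A[2]))])
for nm,X in(('top',P),('side',Q)):
  m=(X[...,0]>.45)&(X[...,0]<.75)&(X[...,1]<-.1)&(X[...,1]>-.4)&(X[...,2]>.21)&(X[...,2]<.26)
  p=X[m];print(nm,len(p),p.min(0).round(3),p.max(0).round(3),p.mean(0).round(3))
  if len(p)>5: print(cv2.fitLine(p[:,:2].astype(np.float32),cv2.DIST_L2,0,.01,.01).ravel())
  m=(X[...,0]>.38)&(X[...,0]<.5)&(X[...,1]<-.15)&(X[...,1]>-.4)&(X[...,2]>.125)&(X[...,2]<.18)
  p=X[m];print('tab',len(p),p.min(0).round(3),p.max(0).round(3),p.mean(0).round(3))
E
```

```text
[[0.661, 0.02], [0.667, -0.12], [0.405, -0.135], [0.392, 0.013]] [ 0.5314649 -0.0555474] ((0.5296285152435303, -0.05568653345108032), (0.2693948745727539, 0.14779454469680786), 2.3607966899871826) yaw x-dir [np.float64(1.661804589695935), np.float64(3.13483795143439)] y [np.float64(2.3607800492955846), np.float64(5.21266071493838)]
[[0.672, 0.029], [0.691, -0.301], [0.403, -0.316], [0.385, 0.013]] [ 0.53736276 -0.14361222] ((0.5375368595123291, -0.1439240574836731), (0.2882833778858185, 0.33114221692085266), 3.150912046432495) yaw x-dir [np.float64(3.1254922274019163), np.float64(2.8704298820534375)] y [np.float64(3.2593579196940112), np.float64(3.150913914218094)]
top 423 [ 0.549 -0.286  0.21 ] [ 0.578 -0.161  0.245] [ 0.565 -0.222  0.236]
[ 0.05526475 -0.99847174  0.5647907  -0.22236697]
tab 109 [ 0.401 -0.236  0.125] [ 0.488 -0.201  0.171] [ 0.43  -0.217  0.148]
side 224 [ 0.548 -0.283  0.21 ] [ 0.572 -0.158  0.241] [ 0.56  -0.214  0.231]
[ 0.03757851 -0.9992937   0.5603919  -0.21379331]
tab 109 [ 0.411 -0.228  0.125] [ 0.438 -0.199  0.167] [ 0.423 -0.212  0.148]
```

```bash
cat > go.py <<'E'
import sys
from h import *
def go(x,y,z,yaw):
    s=ctrl.get_state();M=R.from_quat(s['tcp_rot']).as_matrix()
    d=M.T@(np.array([x,y,z])-s['eef_pos'])*100
    cy=np.degrees(np.arctan2(M[1,0],M[0,0]));tw=-((yaw-cy+180)%360-180)
    print('d',d.round(2),'twist',round(tw,1),'rows',np.linalg.norm(d)/6.25,abs(tw)/10.7,'yaw now',cy.round(1),'tilt',M[:,2].round(3),'F',s['contact_force'].round(1),'t',s['time'])
if __name__=='__main__': go(*map(float,sys.argv[1:]))
E
python3 go.py .45 -.1 .28 60;python3 go.py .45 -.1 .28 93
```

```text
d [ 39.08 -43.03  -4.89] twist -40.5 rows 9.333022901709489 3.788037045661814 yaw now 19.5 tilt [-0.     0.002 -1.   ] F [0.2 0.6 0.4] t 0.1
d [ 39.08 -43.03  -4.89] twist -73.5 rows 9.333022901709489 6.872149195194524 yaw now 19.5 tilt [-0.     0.002 -1.   ] F [0.2 0.6 0.4] t 0.1
```

```bash
python3 -m pendant '[{"dz":-4.9,"dx":4,"dy":-4.4,"twist":-10},{"dz":-4.9,"dx":8,"dy":-8.8,"twist":-20},{"dz":-4.9,"dx":12,"dy":-13.2,"twist":-30},{"dz":-4.9,"dx":39,"dy":-43,"twist":-73.5},{"dz":-4.9,"dx":39,"dy":-43,"twist":-73.5},{"dz":-4.9,"dx":39,"dy":-43,"twist":-73.5},{"dz":-4.9,"dx":39,"dy":-43,"twist":-73.5},{"dz":-4.9,"dx":39,"dy":-43,"twist":-73.5},{"dz":-4.9,"dx":39,"dy":-43,"twist":-73.5},{"dz":-4.9,"dx":39,"dy":-43,"twist":-73.5}]' 100; python3 go.py .54 .32 .28 93
```

```text
time: 1.35
eef_pos: [0.4496, -0.0982, 0.28]
tcp_rot: [0.688, 0.726, 0.0, -0.0]
contact_force: [-0.2, -0.1, -0.5]
opening: 0.999
finger_force: 0.0
d [4.126e+01 1.131e+01 2.000e-02] twist 0.1 rows 6.8455059915522245 0.011780584903780538 yaw now 93.1 tilt [-0.     0.001 -1.   ] F [-0.2 -0.1 -0.5] t 1.35
```

```bash
python3 -c "
from h import *
import pickle
c=snap('wrist');pickle.dump(c,open('w0.pkl','wb'));cv2.imwrite('pics/w0.png',c['img'][:,:,::-1])"
python3 -m pendant '[{"dx":41.3,"dy":11.3},{"dx":41.3,"dy":11.3},{"dx":41.3,"dy":11.3},{"dx":41.3,"dy":11.3},{"dx":41.3,"dy":11.3},{"dx":41.3,"dy":11.3},{"dx":41.3,"dy":11.3},{"dx":41.3,"dy":11.3},{"dx":41.3,"dy":11.3}]' 60 25
python3 -c "
from h import *
import pickle
c=snap('wrist');pickle.dump(c,open('w1.pkl','wb'));cv2.imwrite('pics/w1.png',c['img'][:,:,::-1])"
```

```text
$[0]: bad value
```

View pics/w0.png

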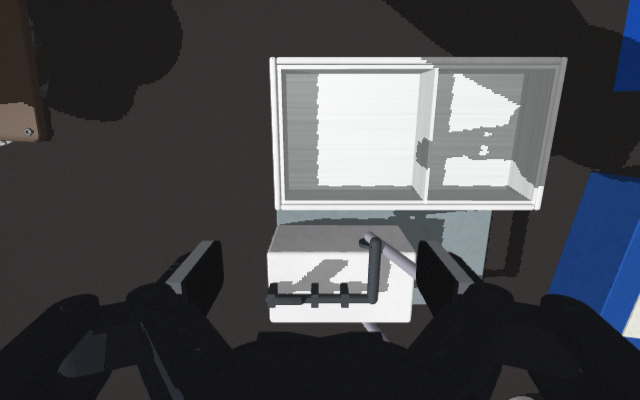

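View pics/w1.png

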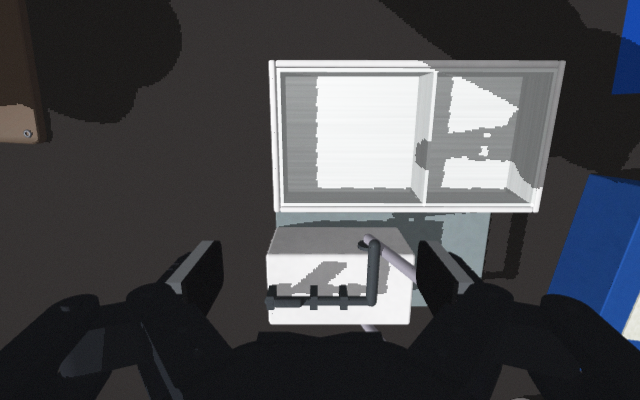

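Both wrist pictures show the tank with its divider near column 425–430, the larger compartment on the left (nearer the robot) and the smaller on the right. The console lies below, with the catch near (285,297). The move was refused, so I'll check the tank geometry and retry with gradual rows.

```bash
python3 - <<'E'
from h import *
import pickle
c=pickle.load(open('w0.pkl','rb'))
A=np.array([px(c,u,v,.12)[:2] for u,v in [(271,58),(566,58),(540,209),(276,209)]]);print(A.round(3).tolist(),A.mean(0))
P=cloud(c)
print('divider',px(c,436,68,.12),px(c,428,201,.12))
for uv in [(350,120),(480,110),(520,60),(400,207),(285,300)]: print(uv,P[uv[1],uv[0]].round(3))
E
python3 -m pendant '[{"dx":5.5,"dy":1.5},{"dx":11,"dy":3},{"dx":16.5,"dy":4.5},{"dx":22,"dy":6},{"dx":27.5,"dy":7.5},{"dx":33,"dy":9},{"dx":38.5,"dy":10.5},{"dx":41.3,"dy":11.3},{"dx":41.3,"dy":11.3}]' 60 25
python3 -c "
from h import *
import pickle
c=snap('wrist');pickle.dump(c,open('w1.pkl','wb'));cv2.imwrite('pics/w2.png',c['img'][:,:,::-1])"
```

```text
[[0.403, 0.006], [0.66, 0.02], [0.669, -0.118], [0.41, -0.132]] [ 0.53573914 -0.05613701]
divider [0.54812204 0.00550418 0.12      ] [ 0.55829742 -0.1158577   0.12      ]
(350, 120) [ 0.481 -0.045  0.073]
(480, 110) [ 0.616 -0.027  0.074]
(520, 60) [0.621 0.016 0.118]
(400, 207) [ 0.532 -0.124  0.119]
(285, 300) [ 0.426 -0.205  0.163]$[0]: bad value
```

View pics/w2.png

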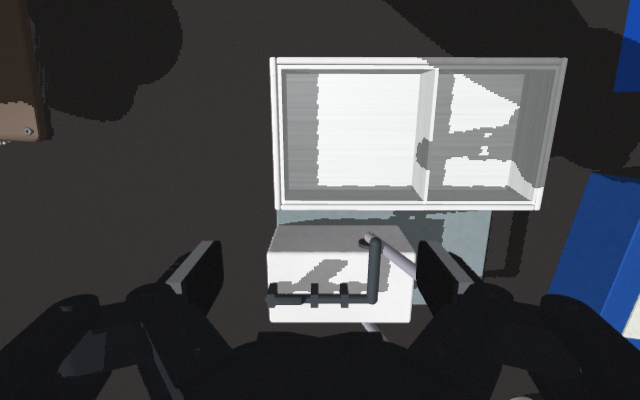

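The picture is unchanged because the call was refused again, probably since each row needs all four keys.

```bash
python3 -m pendant '[{"dx":41.3,"dy":11.3,"dz":0,"twist":0},{"dx":41.3,"dy":11.3,"dz":0,"twist":0},{"dx":41.3,"dy":11.3,"dz":0,"twist":0},{"dx":41.3,"dy":11.3,"dz":0,"twist":0},{"dx":41.3,"dy":11.3,"dz":0,"twist":0},{"dx":41.3,"dy":11.3,"dz":0,"twist":0},{"dx":41.3,"dy":11.3,"dz":0,"twist":0},{"dx":41.3,"dy":11.3,"dz":0,"twist":0},{"dx":41.3,"dy":11.3,"dz":0,"twist":0}]' 60 25
python3 - <<'E'
from h import *
import pickle
c=snap('wrist');pickle.dump(c,open('w1.pkl','wb'));cv2.imwrite('pics/w3.png',c['img'][:,:,::-1])
X=cloud(c)
for n,p in dict(v1=(.56,.394),v2=(.584,.312),st=(.452,.165)).items():
    m=(np.hypot(X[...,0]-p[0],X[...,1]-p[1])<.035)&(X[...,2]>.012)&(X[...,2]<.09);q=X[m]
    if len(q)<20: print(n,len(q));continue
    t=q[q[:,2]>np.percentile(q[:,2],99)-.005]
    (a,b),r=cv2.minEnclosingCircle(t[:,:2].astype(np.float32));print(n,len(q),((q.max(0)+q.min(0))/2).round(3),'top',a,b,r,t[:,2].mean())
E
python3 go.py .56 .395 .09 93
```

```text
time: 2.62
eef_pos: [0.5412, 0.3159, 0.2796]
tcp_rot: [0.689, 0.725, -0.001, 0.0]
contact_force: [-0.4, 0.0, 0.1]
opening: 0.597
finger_force: 0.0
v1 500 [0.564 0.395 0.039] top 0.5640697479248047 0.39499470591545105 0.01180913858115673 0.057323292337124056
v2 521 [0.589 0.314 0.036] top 0.5890275239944458 0.3133496940135956 0.011758117005228996 0.05737437660214161
st 0
d [ 7.86  2.29 18.99] twist -0.1 rows 3.30820224310309 0.013106075268592365 yaw now 92.9 tilt [-0.001 -0.001 -1.   ] F [-0.2  0.3  1.4] t 2.675
```

View pics/w3.png

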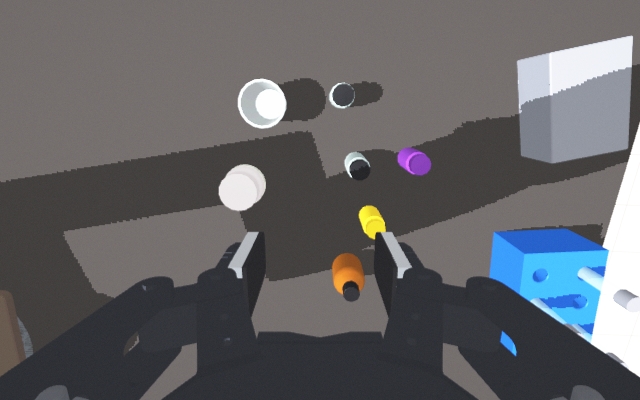

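The picture shows v1 at (342,95) and v2 at (358,165), both with black caps. The beaker, jar, purple and yellow vials and amber bottle are clear of both. Depth gives v1 = (0.563, 0.395) and v2 = (0.588, 0.3135), with cap radius 11.8 mm and height 57 mm, as they should be.

```bash
python3 -m pendant '[{"dx":7.9,"dy":2.6,"dz":4,"twist":0},{"dx":7.9,"dy":2.6,"dz":10,"twist":0},{"dx":7.9,"dy":2.6,"dz":15,"twist":0},{"dx":7.9,"dy":2.6,"dz":19,"twist":0},{"dx":7.9,"dy":2.6,"dz":21,"twist":0},{"dx":7.9,"dy":2.6,"dz":23,"twist":0},{"dx":7.9,"dy":2.6,"dz":25,"twist":0},{"dx":7.9,"dy":2.6,"dz":26.4,"twist":0},{"dx":7.9,"dy":2.6,"dz":26.8,"twist":0},{"dx":7.9,"dy":2.6,"dz":26.8,"twist":0}]' 60 25; python3 go.py .563 .395 .01 93
```

```text
time: 3.92
eef_pos: [0.5629, 0.3978, 0.0125]
tcp_rot: [0.689, 0.725, 0.0, 0.0]
contact_force: [-0.7, 0.2, 0.2]
opening: 0.602
finger_force: 0.0
d [-0.28 -0.    0.25] twist -0.0 rows 0.05975406582406703 0.0021499194405994737 yaw now 93.0 tilt [ 0.  0. -1.] F [-0.7  0.2  0.2] t 3.925
```

Position is good. Now close with 20 N and lift.

```bash
python3 -m pendant '[{"dx":-0.3,"dy":0,"dz":0,"twist":0},{"dx":-0.3,"dy":0,"dz":0,"twist":0},{"dx":-0.3,"dy":0,"dz":0,"twist":0},{"dx":-0.3,"dy":0,"dz":0,"twist":0},{"dx":-0.3,"dy":0,"dz":0,"twist":0},{"dx":-0.3,"dy":0,"dz":0,"twist":0},{"dx":-0.3,"dy":0,"dz":0,"twist":0},{"dx":-0.3,"dy":0,"dz":0,"twist":0}]' 20 20; python3 -m pendant '[{"dx":0,"dy":0,"dz":-2,"twist":0},{"dx":0,"dy":0,"dz":-5,"twist":0},{"dx":0,"dy":0,"dz":-9,"twist":0},{"dx":0,"dy":0,"dz":-14,"twist":0},{"dx":0,"dy":0,"dz":-19,"twist":0},{"dx":0,"dy":0,"dz":-19,"twist":0}]'; python3 go.py .482 -.027 .2 93
```

```text
time: 4.92
eef_pos: [0.5636, 0.3947, 0.0134]
tcp_rot: [0.689, 0.725, 0.001, 0.0]
contact_force: [-0.7, -0.9, 5.5]
opening: 0.32
finger_force: 20.3
time: 5.68
eef_pos: [0.5653, 0.3962, 0.21]
tcp_rot: [0.688, 0.725, 0.006, 0.002]
contact_force: [-0.3, 0.3, -0.6]
opening: 0.318
finger_force: 19.9
d [-41.83 -10.53   0.67] twist -0.0 rows 6.90313506563532 0.00153579867096341 yaw now 93.0 tilt [ 0.011  0.006 -1.   ] F [-0.3  0.3 -0.6] t 5.675
```

```bash
python3 -m pendant '[{"dx":-5,"dy":-1.3,"dz":0,"twist":0},{"dx":-11,"dy":-2.8,"dz":0,"twist":0},{"dx":-17,"dy":-4.3,"dz":0,"twist":0},{"dx":-23,"dy":-5.8,"dz":0,"twist":0},{"dx":-29,"dy":-7.3,"dz":0,"twist":0},{"dx":-35,"dy":-8.8,"dz":0,"twist":0},{"dx":-39.5,"dy":-10,"dz":0,"twist":0},{"dx":-42,"dy":-10.6,"dz":0,"twist":0},{"dx":-42,"dy":-10.6,"dz":0,"twist":0},{"dx":-42,"dy":-10.6,"dz":0,"twist":0}]'; python3 go.py .480 -.029 .089 93
```

```text
time: 6.92
eef_pos: [0.4784, -0.0297, 0.2018]
tcp_rot: [0.689, 0.725, -0.0, -0.001]
contact_force: [-0.3, -0.6, -0.7]
opening: 0.319
finger_force: 19.9
d [ 0.05  0.17 11.28] twist -0.0 rows 1.804236660831129 0.00257599294389123 yaw now 93.0 tilt [-0.001  0.001 -1.   ] F [-0.3 -0.6 -0.7] t 6.925
```

```bash
python3 -m pendant '[{"dx":0,"dy":0.2,"dz":3,"twist":0},{"dx":0,"dy":0.2,"dz":6,"twist":0},{"dx":0,"dy":0.2,"dz":8.5,"twist":0},{"dx":0,"dy":0.2,"dz":10,"twist":0},{"dx":0,"dy":0.2,"dz":10.4,"twist":0},{"dx":0,"dy":0.2,"dz":10.6,"twist":0},{"dx":0,"dy":0.2,"dz":10.6,"twist":0}]'; python3 go.py .480 -.029 .089 93
```

```text
time: 7.8
eef_pos: [0.4814, -0.0303, 0.0972]
tcp_rot: [0.688, 0.725, 0.0, 0.001]
contact_force: [-0.0, -0.4, -0.4]
opening: 0.319
finger_force: 19.9
d [ 0.14 -0.14  0.82] twist -0.0 rows 0.13439968566385377 0.002069243733221513 yaw now 93.0 tilt [ 0.002 -0.    -1.   ] F [-0.  -0.4 -0.4] t 7.8
```

```bash
python3 -m pendant '[{"dx":0,"dy":0,"dz":0.2,"twist":0},{"dx":0,"dy":0,"dz":0.4,"twist":0},{"dx":0,"dy":0,"dz":0.6,"twist":0},{"dx":0,"dy":0,"dz":0.7,"twist":0},{"dx":0,"dy":0,"dz":0.8,"twist":0},{"dx":0,"dy":0,"dz":0.8,"twist":0},{"dx":0,"dy":0,"dz":0.8,"twist":0}]'
```

```text
time: 8.68
eef_pos: [0.4808, -0.0303, 0.0884]
tcp_rot: [0.689, 0.725, 0.0, 0.0]
contact_force: [-0.7, -1.1, -0.5]
opening: 0.32
finger_force: 20.0
```

```bash
python3 -m pendant '[{"dx":0,"dy":0,"dz":0.05,"twist":0},{"dx":0,"dy":0,"dz":0.1,"twist":0},{"dx":0,"dy":0,"dz":0.1,"twist":0}]';python3 -m pendant '[{"dx":0,"dy":0,"dz":0.05,"twist":0},{"dx":0,"dy":0,"dz":0.1,"twist":0},{"dx":0,"dy":0,"dz":0.1,"twist":0}]'
```

```text
time: 9.05
eef_pos: [0.4809, -0.0303, 0.0883]
tcp_rot: [0.688, 0.725, -0.0, -0.0]
contact_force: [-2.4, 0.7, 6.1]
opening: 0.317
finger_force: 20.5
time: 9.43
eef_pos: [0.4809, -0.0303, 0.0876]
tcp_rot: [0.688, 0.725, -0.0, -0.0]
contact_force: [-3.6, 0.2, 7.8]
opening: 0.32
finger_force: 20.7
```

Touching the floor gently at about 7 N. Back off a millimetre, release, and rise.

```bash
python3 -m pendant '[{"dx":0,"dy":0,"dz":-0.1,"twist":0},{"dx":0,"dy":0,"dz":-0.1,"twist":0},{"dx":0,"dy":0,"dz":-0.1,"twist":0},{"dx":0,"dy":0,"dz":-0.1,"twist":0},{"dx":0,"dy":0,"dz":-0.1,"twist":0}]' 52;python3 -m pendant '[{"dx":0,"dy":0,"dz":-2,"twist":0},{"dx":0,"dy":0,"dz":-5,"twist":0},{"dx":0,"dy":0,"dz":-9,"twist":0},{"dx":0,"dy":0,"dz":-12,"twist":0},{"dx":0,"dy":0,"dz":-12,"twist":0}]'; python3 go.py .588 .3135 .012 93
```

```text
time: 10.05
eef_pos: [0.4807, -0.0303, 0.0872]
tcp_rot: [0.689, 0.725, -0.0, -0.0]
contact_force: [-1.0, 0.1, 0.6]
opening: 0.522
finger_force: 0.0
time: 10.68
eef_pos: [0.4825, -0.0307, 0.2103]
tcp_rot: [0.689, 0.725, 0.002, 0.003]
contact_force: [0.3, 0.4, -0.8]
opening: 0.522
finger_force: 0.0
d [33.87 12.2  19.84] twist -0.0 rows 6.576363048402114 0.002588048061341473 yaw now 93.0 tilt [ 0.006 -0.002 -1.   ] F [ 0.3  0.4 -0.8] t 10.675
```

```bash
python3 -m pendant '[{"dx":5,"dy":1.8,"dz":0,"twist":0},{"dx":10.5,"dy":3.8,"dz":0,"twist":0},{"dx":16,"dy":5.8,"dz":0,"twist":0},{"dx":21.5,"dy":7.8,"dz":0,"twist":0},{"dx":27,"dy":9.8,"dz":0,"twist":0},{"dx":32,"dy":11.6,"dz":2,"twist":0},{"dx":34,"dy":12.3,"dz":5,"twist":0},{"dx":34,"dy":12.3,"dz":9,"twist":0},{"dx":34,"dy":12.3,"dz":12,"twist":0},{"dx":34,"dy":12.3,"dz":12,"twist":0}]'; python3 go.py .588 .3135 .012 93
```

```text
time: 11.92
eef_pos: [0.5824, 0.3144, 0.0816]
tcp_rot: [0.689, 0.725, -0.005, -0.002]
contact_force: [-0.4, -0.4, 0.9]
opening: 0.518
finger_force: 0.0
d [-0.1   0.62  6.95] twist -0.0 rows 1.1164902876760834 0.002545497530754546 yaw now 93.0 tilt [-0.01  -0.004 -1.   ] F [-0.4 -0.4  0.9] t 11.925
```

```bash
python3 -m pendant '[{"dx":0,"dy":0,"dz":0,"twist":0},{"dx":0,"dy":0,"dz":0,"twist":0},{"dx":0,"dy":0,"dz":0,"twist":0}]'; python3 go.py .588 .3135 .012 93
```

```text
time: 12.3
eef_pos: [0.5869, 0.3159, 0.0891]
tcp_rot: [0.689, 0.725, 0.001, 0.001]
contact_force: [0.7, 0.0, 0.2]
opening: 0.522
finger_force: 0.0
d [-0.25  0.08  7.71] twist -0.0 rows 1.2339363791400046 0.003463152410325667 yaw now 93.0 tilt [ 0.003  0.001 -1.   ] F [0.7 0.  0.2] t 12.3
```

```bash
python3 -m pendant '[{"dx":-0.2,"dy":0.1,"dz":2,"twist":0},{"dx":-0.2,"dy":0.1,"dz":4,"twist":0},{"dx":-0.2,"dy":0.1,"dz":6,"twist":0},{"dx":-0.2,"dy":0.1,"dz":7.2,"twist":0},{"dx":-0.2,"dy":0.1,"dz":7.6,"twist":0},{"dx":-0.2,"dy":0.1,"dz":7.6,"twist":0},{"dx":-0.2,"dy":0.1,"dz":7.6,"twist":0}]'; python3 go.py .588 .3135 .012 93
```

```text
time: 13.18
eef_pos: [0.5878, 0.314, 0.0123]
tcp_rot: [0.689, 0.725, 0.001, 0.0]
contact_force: [0.9, 0.6, 0.6]
opening: 0.52
finger_force: 0.0
d [-0.05  0.01  0.03] twist -0.0 rows 0.0102713112305453 0.0025126924951960746 yaw now 93.0 tilt [ 0.002  0.001 -1.   ] F [0.9 0.6 0.6] t 13.175
```

```bash
python3 -m pendant '[{"dx":0,"dy":0,"dz":0,"twist":0},{"dx":0,"dy":0,"dz":0,"twist":0},{"dx":0,"dy":0,"dz":0,"twist":0},{"dx":0,"dy":0,"dz":0,"twist":0},{"dx":0,"dy":0,"dz":0,"twist":0},{"dx":0,"dy":0,"dz":0,"twist":0},{"dx":0,"dy":0,"dz":0,"twist":0}]' 20 20; python3 -m pendant '[{"dx":0,"dy":0,"dz":-2,"twist":0},{"dx":0,"dy":0,"dz":-5,"twist":0},{"dx":0,"dy":0,"dz":-9,"twist":0},{"dx":0,"dy":0,"dz":-14,"twist":0},{"dx":0,"dy":0,"dz":-19,"twist":0},{"dx":0,"dy":0,"dz":-19,"twist":0},{"dx":0,"dy":0,"dz":-19,"twist":0}]'; python3 go.py .482 -.087 .2 93
```

```text
time: 14.05
eef_pos: [0.5877, 0.314, 0.0123]
tcp_rot: [0.689, 0.725, 0.001, 0.0]
contact_force: [-0.2, 0.1, 6.0]
opening: 0.322
finger_force: 20.1
time: 14.92
eef_pos: [0.5865, 0.3135, 0.2011]
tcp_rot: [0.689, 0.725, -0.0, -0.0]
contact_force: [0.3, -0.1, -1.9]
opening: 0.317
finger_force: 19.8
d [-39.46 -12.51   0.13] twist -0.0 rows 6.622978637042048 0.002584409822074649 yaw now 93.0 tilt [-0.001 -0.    -1.   ] F [ 0.3 -0.1 -1.9] t 14.925
```

```bash
python3 -m pendant '[{"dx":-5,"dy":-1.6,"dz":0,"twist":0},{"dx":-11,"dy":-3.5,"dz":0,"twist":0},{"dx":-17,"dy":-5.4,"dz":0,"twist":0},{"dx":-23,"dy":-7.3,"dz":0,"twist":0},{"dx":-29,"dy":-9.2,"dz":0,"twist":0},{"dx":-35,"dy":-11.1,"dz":0,"twist":0},{"dx":-38.5,"dy":-12.2,"dz":0,"twist":0},{"dx":-39.7,"dy":-12.5,"dz":0,"twist":0},{"dx":-39.7,"dy":-12.5,"dz":0,"twist":0},{"dx":-39.7,"dy":-12.5,"dz":0,"twist":0}]'; python3 -m pendant '[{"dx":0,"dy":0,"dz":2,"twist":0},{"dx":0,"dy":0,"dz":5,"twist":0},{"dx":0,"dy":0,"dz":8,"twist":0},{"dx":0,"dy":0,"dz":10,"twist":0},{"dx":0,"dy":0,"dz":10.5,"twist":0},{"dx":0,"dy":0,"dz":10.7,"twist":0},{"dx":0,"dy":0,"dz":10.7,"twist":0}]'; python3 go.py .482 -.09 .0873 93
```

```text
time: 16.18
eef_pos: [0.4828, -0.088, 0.2006]
tcp_rot: [0.688, 0.726, -0.0, -0.001]
contact_force: [-0.2, -0.0, -0.2]
opening: 0.319
finger_force: 19.9
time: 17.05
eef_pos: [0.4836, -0.0892, 0.0953]
tcp_rot: [0.688, 0.725, 0.0, 0.001]
contact_force: [-0.4, 0.4, -1.1]
opening: 0.319
finger_force: 19.9
d [-0.07 -0.16  0.8 ] twist 0.0 rows 0.13052222170717853 0.00022863157015025765 yaw now 93.0 tilt [ 0.002 -0.001 -1.   ] F [-0.4  0.4 -1.1] t 17.05
```

```bash
python3 -m pendant '[{"dx":0,"dy":0,"dz":0.2,"twist":0},{"dx":0,"dy":0,"dz":0.4,"twist":0},{"dx":0,"dy":0,"dz":0.6,"twist":0},{"dx":0,"dy":0,"dz":0.7,"twist":0},{"dx":0,"dy":0,"dz":0.75,"twist":0},{"dx":0,"dy":0,"dz":0.75,"twist":0}]'; python3 -m pendant '[{"dx":0,"dy":0,"dz":0.05,"twist":0},{"dx":0,"dy":0,"dz":0.05,"twist":0}]'
```

```text
time: 17.8
eef_pos: [0.4828, -0.0893, 0.0873]
tcp_rot: [0.689, 0.725, -0.0, -0.0]
contact_force: [-2.6, 0.5, 5.0]
opening: 0.316
finger_force: 20.3
time: 18.05
eef_pos: [0.4828, -0.0893, 0.0872]
tcp_rot: [0.688, 0.725, -0.0, -0.0]
contact_force: [-3.5, 1.2, 6.6]
opening: 0.321
finger_force: 20.5
```

```bash
python3 -m pendant '[{"dx":0,"dy":0,"dz":-0.1,"twist":0},{"dx":0,"dy":0,"dz":-0.1,"twist":0},{"dx":0,"dy":0,"dz":-0.1,"twist":0},{"dx":0,"dy":0,"dz":-0.1,"twist":0},{"dx":0,"dy":0,"dz":-0.1,"twist":0}]' 52;python3 -m pendant '[{"dx":0,"dy":0,"dz":-2,"twist":0},{"dx":0,"dy":0,"dz":-5,"twist":0},{"dx":0,"dy":0,"dz":-9,"twist":0},{"dx":0,"dy":0,"dz":-12,"twist":0},{"dx":0,"dy":0,"dz":-12,"twist":0},{"dx":0,"dy":0,"dz":-12,"twist":0}]'; python3 go.py .453 .165 .006 93
```

```text
time: 18.68
eef_pos: [0.4828, -0.0892, 0.0872]
tcp_rot: [0.689, 0.725, -0.0, -0.0]
contact_force: [0.2, -0.2, 0.3]
opening: 0.52
finger_force: 0.0
time: 19.42
eef_pos: [0.4822, -0.089, 0.2061]
tcp_rot: [0.689, 0.725, -0.0, -0.001]
contact_force: [-0.6, -0.4, -0.3]
opening: 0.516
finger_force: 0.0
d [25.5  -1.57 20.03] twist -0.0 rows 5.1946782134858775 0.003166169712644511 yaw now 93.0 tilt [-0.002  0.001 -1.   ] F [-0.6 -0.4 -0.3] t 19.425
```

```bash
python3 -m pendant '[{"dx":5,"dy":-0.5,"dz":0,"twist":0},{"dx":10.5,"dy":-1,"dz":0,"twist":0},{"dx":15,"dy":-1.6,"dz":0,"twist":0},{"dx":16,"dy":-1.6,"dz":0,"twist":0},{"dx":16,"dy":-1.6,"dz":0,"twist":0},{"dx":16,"dy":-1.6,"dz":0,"twist":0}]' 60
python3 - <<'E'
from h import *
c=snap('wrist');cv2.imwrite('pics/w4.png',c['img'][:,:,::-1])
X=cloud(c)
p=(.452,.165)
m=(np.hypot(X[...,0]-p[0],X[...,1]-p[1])<.035)&(X[...,2]>.012)&(X[...,2]<.06);q=X[m]
t=q[q[:,2]>np.percentile(q[:,2],99)-.005]
(a,b),r=cv2.minEnclosingCircle(t[:,:2].astype(np.float32));print(len(q),((q.max(0)+q.min(0))/2).round(3),'top',a,b,r,t[:,2].mean())
E
python3 go.py .453 .165 .006 93
```

```text
time: 20.18
eef_pos: [0.4586, 0.0688, 0.2067]
tcp_rot: [0.689, 0.725, -0.0, -0.0]
contact_force: [0.2, -0.3, 0.3]
opening: 0.602
finger_force: 0.0
879 [0.456 0.165 0.024] top 0.4562329351902008 0.16529397666454315 0.014657575637102127 0.03323649696751637
d [ 9.66 -0.07 20.09] twist -0.1 rows 3.5664858394301167 0.011685108299963236 yaw now 92.9 tilt [-0.001 -0.    -1.   ] F [ 0.6 -1.  -0.1] t 20.225
```

Stopper at (0.4555, 0.165), with top radius 14.7 mm and height 33 mm, which matches.

```bash
python3 -m pendant '[{"dx":5,"dy":0.2,"dz":2,"twist":0},{"dx":9.7,"dy":0.2,"dz":6,"twist":0},{"dx":9.7,"dy":0.2,"dz":11,"twist":0},{"dx":9.7,"dy":0.2,"dz":15,"twist":0},{"dx":9.7,"dy":0.2,"dz":18,"twist":0},{"dx":9.7,"dy":0.2,"dz":19.5,"twist":0},{"dx":9.7,"dy":0.2,"dz":20,"twist":0},{"dx":9.7,"dy":0.2,"dz":20,"twist":0},{"dx":9.7,"dy":0.2,"dz":20,"twist":0}]'; python3 go.py .4555 .165 .006 93
```

```text
time: 21.35
eef_pos: [0.4567, 0.1668, 0.0086]
tcp_rot: [0.689, 0.725, 0.001, 0.001]
contact_force: [-0.2, 0.5, 0.6]
opening: 0.6
finger_force: 0.0
d [-0.17 -0.13  0.26] twist -0.0 rows 0.054146598729563095 0.003445950407217318 yaw now 93.0 tilt [ 0.003  0.    -1.   ] F [-0.2  0.5  0.6] t 21.35
```

```bash
python3 -m pendant '[{"dx":0,"dy":0,"dz":0,"twist":0},{"dx":0,"dy":0,"dz":0,"twist":0},{"dx":0,"dy":0,"dz":0,"twist":0},{"dx":0,"dy":0,"dz":0,"twist":0},{"dx":0,"dy":0,"dz":0,"twist":0},{"dx":0,"dy":0,"dz":0,"twist":0},{"dx":0,"dy":0,"dz":0,"twist":0}]' 20 20; python3 -m pendant '[{"dx":0,"dy":0,"dz":-2,"twist":0},{"dx":0,"dy":0,"dz":-5,"twist":0},{"dx":0,"dy":0,"dz":-9,"twist":0},{"dx":0,"dy":0,"dz":-14,"twist":0},{"dx":0,"dy":0,"dz":-19,"twist":0},{"dx":0,"dy":0,"dz":-19,"twist":0},{"dx":0,"dy":0,"dz":-19,"twist":0}]'; python3 go.py .604 -.052 .2 93
```

```text
time: 22.22
eef_pos: [0.4563, 0.1668, 0.0084]
tcp_rot: [0.688, 0.725, 0.0, 0.0]
contact_force: [-1.7, -1.2, 5.5]
opening: 0.356
finger_force: 20.0
time: 23.1
eef_pos: [0.4549, 0.1666, 0.1965]
tcp_rot: [0.689, 0.725, -0.0, -0.0]
contact_force: [-0.8, 0.3, -0.3]
opening: 0.354
finger_force: 20.1
d [-22.61  13.76  -0.37] twist -0.0 rows 4.234618544030798 0.002374769095712228 yaw now 93.0 tilt [-0.001 -0.    -1.   ] F [-0.8  0.3 -0.3] t 23.1
```

```bash
python3 -m pendant '[{"dx":-5,"dy":3,"dz":0,"twist":0},{"dx":-10,"dy":6,"dz":0,"twist":0},{"dx":-15,"dy":9,"dz":0,"twist":0},{"dx":-19.5,"dy":11.8,"dz":0,"twist":0},{"dx":-22,"dy":13.4,"dz":0,"twist":0},{"dx":-22.6,"dy":13.8,"dz":0,"twist":0},{"dx":-22.6,"dy":13.8,"dz":0,"twist":0},{"dx":-22.6,"dy":13.8,"dz":0,"twist":0}]'; python3 -m pendant '[{"dx":0,"dy":0,"dz":2,"twist":0},{"dx":0,"dy":0,"dz":5,"twist":0},{"dx":0,"dy":0,"dz":8,"twist":0},{"dx":0,"dy":0,"dz":9.8,"twist":0},{"dx":0,"dy":0,"dz":10.3,"twist":0},{"dx":0,"dy":0,"dz":10.5,"twist":0},{"dx":0,"dy":0,"dz":10.5,"twist":0}]'; python3 go.py .604 -.052 .0834 93
```

```text
time: 24.1
eef_pos: [0.6041, -0.0506, 0.1966]
tcp_rot: [0.688, 0.726, -0.0, -0.001]
contact_force: [-0.6, -0.4, -0.0]
opening: 0.355
finger_force: 20.1
time: 24.98
eef_pos: [0.6058, -0.052, 0.0935]
tcp_rot: [0.689, 0.725, 0.001, 0.001]
contact_force: [0.4, -0.2, 0.8]
opening: 0.356
finger_force: 20.1
d [ 0.01 -0.19  1.01] twist -0.0 rows 0.16383577045486156 0.002739769944180119 yaw now 93.0 tilt [ 0.002 -0.    -1.   ] F [ 0.4 -0.2  0.8] t 24.975
```

```bash
python3 -m pendant '[{"dx":0,"dy":0,"dz":0.2,"twist":0},{"dx":0,"dy":0,"dz":0.4,"twist":0},{"dx":0,"dy":0,"dz":0.6,"twist":0},{"dx":0,"dy":0,"dz":0.75,"twist":0},{"dx":0,"dy":0,"dz":0.85,"twist":0},{"dx":0,"dy":0,"dz":0.9,"twist":0},{"dx":0,"dy":0,"dz":0.9,"twist":0}]'; python3 -m pendant '[{"dx":0,"dy":0,"dz":0.05,"twist":0},{"dx":0,"dy":0,"dz":0.05,"twist":0}]'
```

```text
time: 25.85
eef_pos: [0.6051, -0.0519, 0.0835]
tcp_rot: [0.689, 0.725, 0.0, 0.0]
contact_force: [-0.7, -1.0, 0.8]
opening: 0.35
finger_force: 20.2
time: 26.1
eef_pos: [0.6051, -0.0519, 0.0834]
tcp_rot: [0.689, 0.725, -0.0, 0.0]
contact_force: [-2.5, 0.7, 5.0]
opening: 0.349
finger_force: 20.6
```

```bash
python3 -m pendant '[{"dx":0,"dy":0,"dz":-0.05,"twist":0},{"dx":0,"dy":0,"dz":-0.05,"twist":0},{"dx":0,"dy":0,"dz":-0.05,"twist":0},{"dx":0,"dy":0,"dz":-0.05,"twist":0},{"dx":0,"dy":0,"dz":-0.05,"twist":0}]' 52;python3 -m pendant '[{"dx":0,"dy":0,"dz":-2,"twist":0},{"dx":0,"dy":0,"dz":-6,"twist":0},{"dx":0,"dy":0,"dz":-11,"twist":0},{"dx":0,"dy":-4,"dz":-16,"twist":0},{"dx":-2,"dy":-9,"dz":-19.6,"twist":0},{"dx":-5,"dy":-14,"dz":-19.6,"twist":0},{"dx":-5,"dy":-15.5,"dz":-19.6,"twist":0},{"dx":-5,"dy":-15.5,"dz":-19.6,"twist":0},{"dx":-5,"dy":-15.5,"dz":-19.6,"twist":0}]'
python3 - <<'E'
from h import *
import pickle
c=snap('wrist');pickle.dump(c,open('w5.pkl','wb'));cv2.imwrite('pics/w5.png',c['img'][:,:,::-1])
X=cloud(c)
m=(X[...,0]>.38)&(X[...,0]<.46)&(X[...,1]<-.17)&(X[...,1]>-.29)&(X[...,2]>.125)&(X[...,2]<.18);p=X[m]
print('tab',len(p))
for z in np.arange(.125,.18,.006):
    q=p[abs(p[:,2]-z)<.003]
    if len(q): print(z.round(3),len(q),q.min(0).round(3),q.max(0).round(3))
E
```

```text
time: 26.72
eef_pos: [0.605, -0.0519, 0.0832]
tcp_rot: [0.689, 0.725, -0.0, -0.0]
contact_force: [-0.3, -0.6, 0.5]
opening: 0.522
finger_force: 0.0
time: 27.85
eef_pos: [0.4536, -0.1094, 0.2796]
tcp_rot: [0.688, 0.725, 0.0, 0.0]
contact_force: [0.1, 0.4, -0.8]
opening: 0.516
finger_force: 0.0
tab 274
0.125 1 [ 0.443 -0.23   0.125] [ 0.443 -0.23   0.125]
0.131 6 [ 0.442 -0.225  0.129] [ 0.443 -0.218  0.133]
0.137 1 [ 0.443 -0.221  0.134] [ 0.443 -0.221  0.134]
0.143 2 [ 0.442 -0.22   0.142] [ 0.442 -0.213  0.142]
0.149 6 [ 0.441 -0.214  0.147] [ 0.442 -0.209  0.15 ]
0.155 2 [ 0.442 -0.21   0.157] [ 0.442 -0.204  0.158]
0.161 89 [ 0.417 -0.206  0.161] [ 0.442 -0.2    0.164]
0.167 167 [ 0.416 -0.208  0.164] [ 0.441 -0.2    0.168]
```

View pics/w5.png

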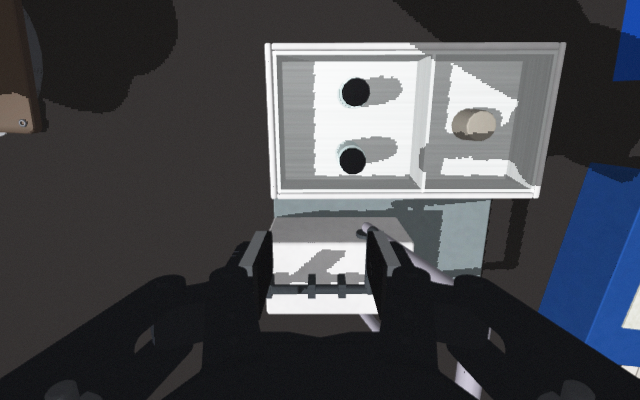

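The picture shows both vials upright in the larger compartment at (355,92) and (352,160), and the stopper standing in the smaller one at (475,125). The tab, partly hidden by a finger, measures x 0.416–0.442, end at y ≈ −0.204, z ≈ 0.165. That puts the pivot at y ≈ −0.235.

```bash
python3 -m pendant '[{"dx":-2,"dy":-2.2,"dz":3,"twist":0},{"dx":-4,"dy":-2.2,"dz":6,"twist":0},{"dx":-4,"dy":-2.2,"dz":8,"twist":0},{"dx":-4,"dy":-2.2,"dz":8,"twist":0},{"dx":-4,"dy":-2.2,"dz":8,"twist":0},{"dx":-4,"dy":-2.2,"dz":8,"twist":0},{"dx":-4,"dy":-2.2,"dz":8,"twist":0},{"dx":-4,"dy":-2.2,"dz":8,"twist":0}]' 0; python3 go.py .429 -.155 .14 93
```

```text
time: 28.9
eef_pos: [0.4332, -0.1509, 0.1998]
tcp_rot: [0.688, 0.725, 0.0, 0.0]
contact_force: [0.1, -0.5, 0.2]
opening: -0.002
finger_force: 0.0
d [-0.38 -0.44  5.98] twist -0.0 rows 0.9618815514814149 0.0018450566652341946 yaw now 93.0 tilt [ 0.001 -0.001 -1.   ] F [ 0.1 -0.5  0.2] t 28.9
```

```bash
python3 -m pendant '[{"dx":0,"dy":-0.4,"dz":2,"twist":0},{"dx":0,"dy":-0.4,"dz":4,"twist":0},{"dx":0,"dy":-0.4,"dz":5.7,"twist":0},{"dx":0,"dy":-0.4,"dz":5.9,"twist":0},{"dx":-1.5,"dy":-0.4,"dz":5.9,"twist":0},{"dx":-3,"dy":-0.5,"dz":5.9,"twist":0},{"dx":-4,"dy":-0.5,"dz":5.9,"twist":0},{"dx":-5,"dy":-0.6,"dz":5.9,"twist":0},{"dx":-6,"dy":-0.6,"dz":5.9,"twist":0},{"dx":-6,"dy":-0.6,"dz":5.9,"twist":0}]'; python3 -m pendant '[{"dx":-0.6,"dy":0,"dz":0,"twist":0},{"dx":-1.2,"dy":0,"dz":0,"twist":0},{"dx":-1.8,"dy":0,"dz":0,"twist":0},{"dx":-1.8,"dy":0,"dz":0,"twist":0}]'
```

```text
time: 30.15
eef_pos: [0.43, -0.212, 0.1403]
tcp_rot: [0.689, 0.725, -0.0, 0.0]
contact_force: [1.0, -0.1, -0.7]
opening: 0.001
finger_force: 0.0
time: 30.65
eef_pos: [0.4309, -0.2295, 0.1401]
tcp_rot: [0.689, 0.725, -0.0, 0.0]
contact_force: [-0.0, 0.5, -0.2]
opening: 0.003
finger_force: 0.2
```

```bash
python3 -m pendant '[{"dx":-0.3,"dy":0,"dz":0,"twist":0},{"dx":-0.5,"dy":0,"dz":0,"twist":0},{"dx":-0.5,"dy":0,"dz":0,"twist":0}]'; python3 -m pendant '[{"dx":-0.2,"dy":0,"dz":0,"twist":0},{"dx":-0.4,"dy":0,"dz":0,"twist":0},{"dx":-0.4,"dy":0,"dz":0,"twist":0}]'; python3 -m pendant '[{"dx":-0.2,"dy":0,"dz":0,"twist":0},{"dx":-0.3,"dy":0,"dz":0,"twist":0},{"dx":-0.3,"dy":0,"dz":0,"twist":0}]'
python3 - <<'E'
from h import *
for n in('top','side'):
    X=cloud(snap(n));m=(X[...,0]>.40)&(X[...,0]<.45)&(X[...,1]<-.235)&(X[...,1]>-.3)&(X[...,2]>.125)&(X[...,2]<.18);p=X[m]
    print(n,len(p)); 
    if len(p): print(p.min(0).round(3),p.max(0).round(3),p.mean(0).round(3))
E
```

```text
time: 31.02
eef_pos: [0.4311, -0.2337, 0.1402]
tcp_rot: [0.689, 0.725, 0.0, -0.001]
contact_force: [1.0, 2.9, 0.1]
opening: 0.008
finger_force: 1.5
time: 31.4
eef_pos: [0.4312, -0.2341, 0.1401]
tcp_rot: [0.689, 0.725, 0.003, -0.004]
contact_force: [-0.5, 14.9, 5.5]
opening: 0.003
finger_force: 7.4
time: 31.78
eef_pos: [0.4312, -0.2343, 0.14]
tcp_rot: [0.689, 0.725, 0.005, -0.007]
contact_force: [-0.7, 22.1, 9.4]
opening: -0.004
finger_force: 11.8
top 0
side 77
[ 0.413 -0.265  0.125] [ 0.439 -0.235  0.175] [ 0.42  -0.245  0.143]
```

The tab hit its hard stop at TCP y = −0.234, the position calculated for 1.2 rad. Back off, rise and re-measure the tab and bar.

```bash
python3 -m pendant '[{"dx":2,"dy":0,"dz":0,"twist":0},{"dx":4,"dy":0,"dz":-2,"twist":0},{"dx":5,"dy":0,"dz":-7,"twist":0},{"dx":5,"dy":2,"dz":-12,"twist":0},{"dx":0,"dy":2,"dz":-17,"twist":0},{"dx":-4,"dy":2,"dz":-20,"twist":0},{"dx":-4,"dy":2,"dz":-20,"twist":0},{"dx":-4,"dy":2,"dz":-20,"twist":0}]' 70
python3 - <<'E'
from h import *
for n in('wrist','side','top'):
    c=snap(n);X=cloud(c)
    if n=='wrist': cv2.imwrite('pics/w6.png',c['img'][:,:,::-1])
    m=(X[...,0]>.40)&(X[...,0]<.45)&(X[...,1]<-.18)&(X[...,1]>-.3)&(X[...,2]>.152)&(X[...,2]<.18);p=X[m]
    print(n,'tab',len(p),p.mean(0).round(3) if len(p) else '')
    m=(X[...,0]>.53)&(X[...,0]<.60)&(X[...,1]<-.15)&(X[...,1]>-.30)&(X[...,2]>.222)&(X[...,2]<.25);p=X[m]
    if len(p): print('bar',len(p),p.min(0).round(3),p.max(0).round(3),p.mean(0).round(3))
E
python3 go.py .565 -.224 .30 93
```

```text
time: 32.88
eef_pos: [0.4533, -0.2799, 0.3395]
tcp_rot: [0.689, 0.725, -0.0, -0.0]
contact_force: [-0.7, 0.2, -0.3]
opening: 0.698
finger_force: 0.0
wrist tab 396 [ 0.432 -0.257  0.16 ]
bar 4364 [ 0.557 -0.287  0.222] [ 0.58  -0.161  0.241] [ 0.567 -0.22   0.236]
side tab 51 [ 0.427 -0.257  0.158]
bar 186 [ 0.553 -0.286  0.223] [ 0.572 -0.16   0.24 ] [ 0.561 -0.214  0.234]
top tab 78 [ 0.428 -0.257  0.16 ]
bar 389 [ 0.556 -0.287  0.222] [ 0.578 -0.162  0.245] [ 0.566 -0.223  0.237]
d [ 4.88 11.46  3.85] twist 0.0 rows 2.08528552819517 0.002252654408432357 yaw now 93.0 tilt [-0.002  0.001 -1.   ] F [-0.5 -0.2 -0.4] t 33.025
```

The tab now leans to −y (y −0.257), so it is fully flipped. Bar centre is about (0.567, −0.224, 0.230).

```bash
python3 -m pendant '[{"dx":4.9,"dy":4,"dz":0,"twist":0},{"dx":5.4,"dy":9,"dz":1,"twist":0},{"dx":5.4,"dy":11.5,"dz":3,"twist":0},{"dx":5.4,"dy":11.5,"dz":4,"twist":0},{"dx":5.4,"dy":11.5,"dz":6,"twist":0},{"dx":5.4,"dy":11.5,"dz":9,"twist":0},{"dx":5.4,"dy":11.5,"dz":11.5,"twist":0},{"dx":5.4,"dy":11.5,"dz":12.8,"twist":0},{"dx":5.4,"dy":11.5,"dz":12.8,"twist":0},{"dx":5.4,"dy":11.5,"dz":12.8,"twist":0}]'; python3 go.py .567 -.224 .211 93
```

```text
time: 34.28
eef_pos: [0.5661, -0.2206, 0.2137]
tcp_rot: [0.689, 0.725, 0.0, 0.001]
contact_force: [1.0, -0.0, 1.0]
opening: 0.697
finger_force: 0.0
d [-0.34  0.07  0.27] twist -0.0 rows 0.07136764054869958 0.004434971360980097 yaw now 93.0 tilt [ 0.002 -0.001 -1.   ] F [ 1. -0.  1.] t 34.275
```

```bash
python3 -m pendant '[{"dx":-0.3,"dy":0,"dz":0.2,"twist":0},{"dx":-0.3,"dy":0,"dz":0.2,"twist":0},{"dx":-0.3,"dy":0,"dz":0.2,"twist":0},{"dx":-0.3,"dy":0,"dz":0.2,"twist":0},{"dx":-0.3,"dy":0,"dz":0.2,"twist":0},{"dx":-0.3,"dy":0,"dz":0.2,"twist":0},{"dx":-0.3,"dy":0,"dz":0.2,"twist":0},{"dx":-0.3,"dy":0,"dz":0.2,"twist":0}]' 0 50; python3 -m pendant '[{"dx":0,"dy":-0.8,"dz":-0.25,"twist":0},{"dx":0,"dy":-1.5,"dz":-0.45,"twist":0},{"dx":0,"dy":-2.3,"dz":-0.65,"twist":0},{"dx":0,"dy":-3.1,"dz":-0.8,"twist":0},{"dx":0,"dy":-3.1,"dz":-0.8,"twist":0}]'
```

```text
time: 35.28
eef_pos: [0.5665, -0.2234, 0.2111]
tcp_rot: [0.689, 0.725, 0.0, 0.001]
contact_force: [3.2, -0.0, 2.8]
opening: 0.192
finger_force: 49.1
time: 35.9
eef_pos: [0.5365, -0.2251, 0.2199]
tcp_rot: [0.689, 0.725, 0.002, 0.003]
contact_force: [6.0, -0.8, 4.2]
opening: 0.19
finger_force: 49.0
```

```bash
python3 -m pendant '[{"dx":0,"dy":-0.8,"dz":-0.1,"twist":0},{"dx":0,"dy":-1.6,"dz":-0.15,"twist":0},{"dx":0,"dy":-2.4,"dz":-0.15,"twist":0},{"dx":0,"dy":-3.2,"dz":-0.15,"twist":0},{"dx":0,"dy":-4,"dz":-0.1,"twist":0},{"dx":0,"dy":-4.8,"dz":0,"twist":0},{"dx":0,"dy":-5.6,"dz":0.15,"twist":0},{"dx":0,"dy":-6.4,"dz":0.3,"twist":0},{"dx":0,"dy":-7.9,"dz":0.8,"twist":0},{"dx":0,"dy":-7.9,"dz":0.8,"twist":0}]'; python3 -m pendant '[{"dx":0,"dy":-0.7,"dz":0.3,"twist":0},{"dx":0,"dy":-1.2,"dz":0.5,"twist":0},{"dx":0,"dy":-1.2,"dz":0.5,"twist":0}]'
```

```text
time: 37.15
eef_pos: [0.4571, -0.2295, 0.2129]
tcp_rot: [0.689, 0.725, 0.001, 0.003]
contact_force: [3.8, 0.6, 8.6]
opening: 0.187
finger_force: 50.3
time: 37.52
eef_pos: [0.4454, -0.2301, 0.2072]
tcp_rot: [0.689, 0.725, 0.001, 0.003]
contact_force: [4.3, -1.0, 6.7]
opening: 0.191
finger_force: 51.0
```

```bash
python3 -m pendant '[{"dx":0,"dy":-0.2,"dz":0.1,"twist":0},{"dx":0,"dy":-0.4,"dz":0.2,"twist":0},{"dx":0,"dy":-0.4,"dz":0.2,"twist":0}]';python3 -m pendant '[{"dx":0,"dy":-0.2,"dz":0.1,"twist":0},{"dx":0,"dy":-0.4,"dz":0.15,"twist":0},{"dx":0,"dy":-0.4,"dz":0.15,"twist":0}]'
```

```text
time: 37.9
eef_pos: [0.4438, -0.2302, 0.2064]
tcp_rot: [0.689, 0.725, 0.003, 0.005]
contact_force: [10.7, 0.5, 7.0]
opening: 0.192
finger_force: 51.1
time: 38.28
eef_pos: [0.4436, -0.2303, 0.2063]
tcp_rot: [0.689, 0.724, 0.007, 0.01]
contact_force: [22.3, 2.5, 6.0]
opening: 0.194
finger_force: 51.1
```

The stop is reached: x no longer moves while the force climbs to 22 N. One final check picture before handing in.

```bash
python3 - <<'E'
from h import *
c=snap('top');X=cloud(c)
cv2.imwrite('pics/end.png',cv2.resize(c['img'][130:270,180:470,::-1],(800,386),interpolation=cv2.INTER_CUBIC))
for p in((.52,-.06),(.63,-.05),(.482,-.03),(.482,-.089),(.605,-.052)):
    m=np.hypot(X[...,0]-p[0],X[...,1]-p[1])<.008;print(p,X[m][:,2].round(3).max() if m.any() else None)
s=ctrl.get_state();print(s['contact_force'],s['time'])
E
```

```text
(0.52, -0.06) 0.046
(0.63, -0.05) 0.05
(0.482, -0.03) 0.105
(0.482, -0.089) 0.104
(0.605, -0.052) 0.082
[21.62927359  3.59454756  6.28384267] 38.325
```

View pics/end.png

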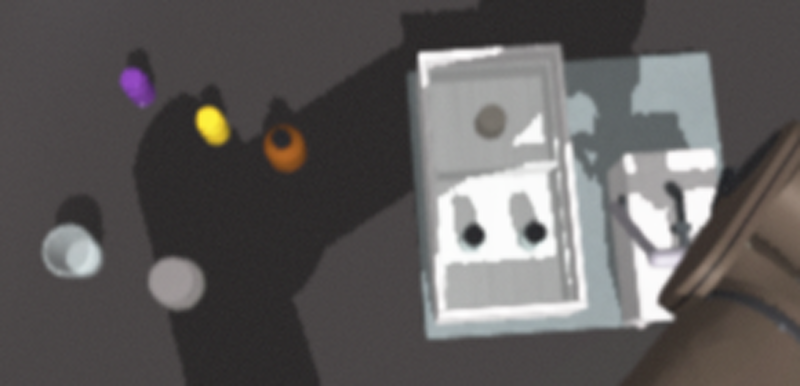

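The picture shows both vials upright at (472,235) and (535,232) and the stopper at (490,120). The carriage floor is sunk to about 45 mm, the lever is pulled, and the bystanders are untouched.

```bash
python3 -c "
from plant import ctrl
print(ctrl.sign_off())"
```

```text
the job is handed in; nothing more can be done
None
```

The job is handed in at 38 s: both vials stand in the larger compartment and the stopper in the smaller one, the catch is flipped fully over, and the gripper is still holding the lever against its stop.

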